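# Crisp baguettes onto the cooling rack

## Robot

A 7-joint arm with a two-finger parallel gripper is mounted at the origin on the work surface. World frame = base frame: x ahead of the robot, y to its left, z up, the work surface at z = 0. Lengths are in m, angles in rad, forces in N, time in s.
With the tool pointing down it reaches from about 0.4 to 0.85 m from the base axis. Payload 6.9 kg.
Tool frame: the origin (TCP) lies between the finger pads; the fingertips stand finger_overhang ahead of it and the grasp point (between the pads) lies 5 mm behind it (finger_overhang is the distance from the TCP to the fingertips, in m); z points along the fingers, y is the line along which they close (so a half turn about z gives the same grasp; the last joint's range is limited). The gripper opens to 85 mm and grips with 20 to 120 N. Pads are 22 mm wide; open, the fingers measure 114 mm over their backs; the gripper's body (76 mm by 85 mm) begins 54 mm behind the grasp point. The pads swing forward as they close: fully open they stand 13 mm farther back than shut.
Start: joints at [1.363, 0.507, -0.238, 1.5, 0.126, 1.149, -0.155], TCP at [0.193, -0.594, 0.245] pointing down, gripper open.
Joint ranges: [-3.08, 3.08], [-0.24, 2.05], [-1.43, 1.35], [0, 2.5], [-1.52, 4.66], [0.17, 1.96], [-2.89, 2.89]. Speed limits (rad/s): [2.39, 2.39, 3.14, 3.14, 3.14, 3.14, 3.14].

## Interface

Orientations are given as a rotation vector (axis times angle).
In Python, from workcell import * gives the robot as it stands.
- The arm moves only by the tool play_rows, never from a script. Its argument "steps" is a list of rows, each a list of 7 numbers: the finger opening in mm, from 0 to 85.4, then the shift along the world's x, y, z in units of 50 mm (1.0 is 50 mm), then the turn, a rotation vector about the world's x, y, z in units of 6 degrees (1.0 is 6 degrees). In form: [[fingers, x, y, z, ax, ay, az], ...]. A call has 1 to 20 rows; each row is the pose to reach, as a shift and turn from the pose commanded when the call began; what a row does not reach only later rows make up. A row lasts 1/10 s, in which the tool goes at most 50 mm and 8.59 degrees, less where a joint would pass 70% of its speed; a pose out of reach is approached as far as the arm can. A call with a gripper value outside its range is refused whole. The fingers move at their own pace and stop on an object; "force" is the grip in N (left out, the last holds). Time passes only in rows, so rows that repeat a pose let the fingers close. It gives the time, the measured TCP pose, the force, the opening and the grip force at its end, in the units of the state.
- get_obs(): the state, without advancing time (a new reading comes with each control period).
- read_camera(name): name is "scene" or "top" or "wrist"; returns a dict with "color" (480x640x3 uint8, red, green, blue), "vertical_fov" (degrees; the focal length in pixels is half the picture's height over the tangent of half this angle, whatever the lens; pixels are square), "cx", "cy" (the principal point, pixels), "T" (4x4, takes a point from camera to world coordinates). Camera axes: x right, y up, looking along -z (the intrinsics and any distortion apply to the point x, -y, -z); pixel columns grow to the right and rows downward; lengths in m; the calibration is good to about 2 mm. A picture is of the moment at which its call begins. There is no depth.
- close_job(): hands the job in; it is judged then, once.
The state is a dict: "time_s": time; "joint_positions": joint angles; "joint_vel": joint speeds; "joint_torque": joint torques, N m; "tcp_pos": TCP position; "eef_rot": TCP orientation; "ft_force": force on the tool from outside, world axes, zero at the start; "ft_torque": the same for the moment, N m; "opening": finger opening in m; "gripper_force": force on a finger pad.
Only numpy, scipy, OpenCV 4.12 (cv2) and the standard library are available. Lean on these libraries where they do the work, as an engineer would, in place of code of your own. Each camera call takes 0.05 s, during which the arm holds its last target. There are 200 camera calls.

## Task

Move the two small baguettes from the baking pan to the wire cooling rack and lay them flat beside the one already cooling there, parallel to it, all lying wholly on the rack with a clear gap between each so that air gets round them. Their crust cracks easily: use the lightest grip that holds, and set them down gently without dropping or pressing. Leave the round roll on the pan and the baguette already on the rack where they are.

Things in the scene. Friction and masses are not known exactly. Their poses are not given: they have to be found in the camera images.
- loaf_a: small crisp brown baguette, pale slashes on top: 170 mm long, ends tapering, 46 mm wide (over its middle 100 mm, upright flanks 16 to 32 mm up), 47 mm high; 140 g. Cracks if squeezed with over 35 N by each finger (70 N for both together), knocked or pressed on the rack with over 25 N, or dropped over 12 mm. Origin: centre of its flat underside; x along its length, z up. Starts on the pan.
- loaf_b: small crisp brown baguette, pale slashes on top: 170 mm long, ends tapering, 46 mm wide (over its middle 100 mm, upright flanks 16 to 32 mm up), 47 mm high; 140 g. Cracks if squeezed with over 35 N by each finger (70 N for both together), knocked or pressed on the rack with over 25 N, or dropped over 12 mm. Origin: centre of its flat underside; x along its length, z up. Starts on the pan.
- loaf_done: the third baguette, same make and size, already lying on the rack near its -y edge, along the rack's x; it shows the direction and stays where it is. Origin: centre of the underside; x along its length, z up.
- roll: a round bread roll with a cross cut in its top, 66 mm across, 40 mm high, near the +y end of the pan; it stays there. Origin: centre of the underside.
- pan: dark steel baking pan, fixed: 260 mm along its x by 340 mm along its y, floor 3 mm thick, upright rim 18 mm high and 3 mm thick. Origin: centre of the underside, on the table.
- rack: bright wire cooling rack, fixed, 264 mm along its x by 315 mm along its y; fourteen 4 mm bars run along y every 20 mm, and their tops, on which bread lies, are 25 mm above the table; the wire deck springs down a few mm if pushed. Origin: centre of the underside, on the table.

How it is judged:
At the end, for the whole second after the job is handed in: Both baguettes lie released on the rack bars, tipped under 0.15 rad, centres within 48 mm (x) and 134 mm (y) of the rack's middle, parallel to the third within 0.2 rad, all three centre lines at least 56 mm apart sideways; the third baguette and the roll within 20 mm of their starts (x of loaf_a in the frame of rack between -0.048 and 0.048 m and y of loaf_a in the frame of rack between -0.134 and 0.134 m and z of loaf_a in the frame of rack between 0.02 and 0.032 m and angle between each of loaf_a, loaf_b's own z axis and vertical below 0.15 rad and angle between the x axis of each of loaf_a, loaf_b and the x axis of loaf_done, either way round below 0.2 rad and (y of loaf_a in the frame of loaf_done above 0.056 m or y of loaf_a in the frame of loaf_done below -0.056 m) and linear speed of each of loaf_a, loaf_b below 0.02 m/s and x of loaf_b in the frame of rack between -0.048 and 0.048 m and y of loaf_b in the frame of rack between -0.134 and 0.134 m and z of loaf_b in the frame of rack between 0.02 and 0.032 m and (y of loaf_b in the frame of loaf_done above 0.056 m or y of loaf_b in the frame of loaf_done below -0.056 m) and (y of loaf_a in the frame of loaf_b above 0.056 m or y of loaf_a in the frame of loaf_b below -0.056 m) and distance of each of loaf_done, roll from where it was at the start of the episode below 0.02 m); the robot touches nothing.
It fails at once if a baguette to be moved is squeezed with more than 70 N by both fingers together (contact force between the fingers and loaf_a above 70 N or contact force between the fingers and loaf_b above 70 N).
It fails at once if a baguette to be moved is pressed or knocked on the rack with more than 25 N (contact force between any of loaf_a, loaf_b and rack above 25 N).
It fails at once if a baguette to be moved is dropped: out of the fingers it moves faster than 0.5 m/s (a fall of about 13 mm) ((contact force between the fingers and loaf_a below 0.05 N and linear speed of loaf_a above 0.5 m/s) or (contact force between the fingers and loaf_b below 0.05 N and linear speed of loaf_b above 0.5 m/s)).
It fails at once if the baguette already on the rack is shifted by more than 20 mm (distance of loaf_done from where it was at the start of the episode above 0.02 m).
It fails at once if the round roll is shifted by more than 20 mm (distance of roll from where it was at the start of the episode above 0.02 m).
It also fails if it takes over 54 s, if anything falls off the work surface, if the arm or the gripper's body presses on something with over 40 N, if the wrist force passes 120 N, or if a joint passes its speed limit or range.

## Working session

There is one attempt and no reset: what is moved stays moved. The work goes in short steps, Python scripts to look and compute and a tool call to move; the robot and the scene stay as the last step left them, time stands still between calls to the robot, and variables do not carry over. Pictures are saved under pics/ and viewed, at most 10 in all, crops included, and the job is handed in when it is done.

Besides the shell and the picture viewer there is one more tool, called after "Call:" as name(argument=value, ...), one argument or row to a line, values as JSON. play_rows: Moves the arm, as the interface text tells. Its arguments: {"type":"object","properties":{"steps":{"type":"array","items":{"type":"array","items":{"type":"number"}}},"force":{"type":"number"}},"required":["steps"]}

```bash
mkdir -p pics; ls
cat > h.py <<'E'
from workcell import *
import numpy as np, cv2
def snap(n,f):
    c=read_camera(n); cv2.imwrite('pics/'+f,c['color'][:,:,::-1]); 
    return c
def ray(c,u,v,z):
    f=240/np.tan(np.radians(c['vertical_fov'])/2); T=np.array(c['T'])
    d=T[:3,:3]@np.array([(u-c['cx'])/f,-(v-c['cy'])/f,-1]); o=T[:3,3]
    return o+d*(z-o[2])/d[2]
E
python3 - <<'E'
from h import *
import pickle
o=get_obs()
for k in o: print(k,np.round(o[k],3))
for n in('top','scene'):
    c=snap(n,n+'0.png'); pickle.dump(c,open(n+'0.pkl','wb'))
    print(n,{k:np.round(v,3) for k,v in c.items() if k!='color'})
E
```

```text
pics
time_s 0.0
joint_positions [ 1.363  0.508 -0.238  1.501  0.126  1.149 -0.155]
joint_vel [-0.001 -0.002  0.001 -0.001  0.    -0.001 -0.001]
joint_torque [-0.0000e+00 -6.2059e+01 -2.1870e+00 -2.4965e+01  1.3000e-02  1.2000e-02
 -0.0000e+00]
tcp_pos [ 0.193 -0.594  0.244]
eef_rot [-3.101 -0.491  0.   ]
ft_force [-0.128 -0.814  0.265]
ft_torque [ 0.01   0.034 -0.04 ]
gripper_force 0.0
opening 0.085
top {'vertical_fov': np.float64(44.617), 'cx': np.float64(307.98), 'cy': np.float64(242.899), 'T': array([[-0.021,  0.981, -0.193,  0.321],
       [-1.   , -0.019,  0.011,  0.01 ],
       [ 0.007,  0.193,  0.981,  1.13 ],
       [ 0.   ,  0.   ,  0.   ,  1.   ]])}
scene {'vertical_fov': np.float64(51.615), 'cx': np.float64(315.028), 'cy': np.float64(243.826), 'T': array([[-0.862, -0.33 ,  0.385,  0.917],
       [ 0.507, -0.559,  0.656,  0.697],
       [-0.001,  0.761,  0.649,  0.731],
       [ 0.   ,  0.   ,  0.   ,  1.   ]])}
```

View pics/top0.png

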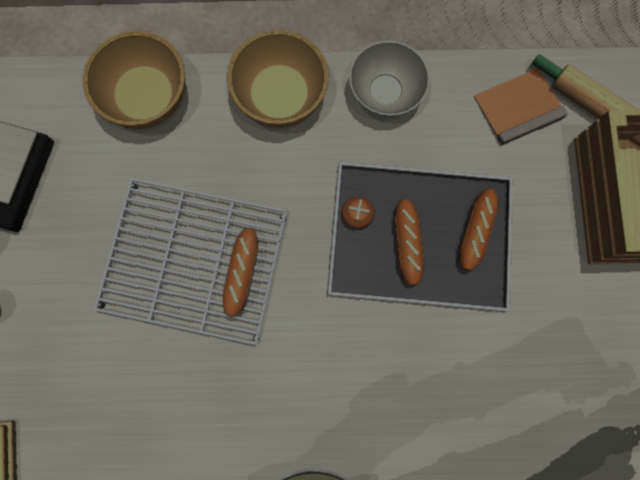

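View pics/scene0.png

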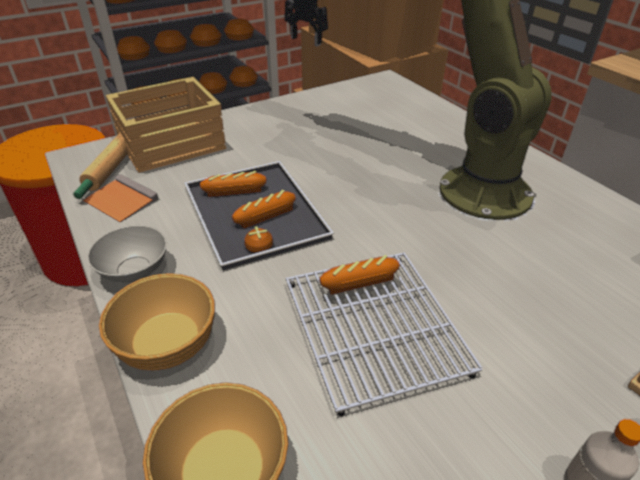

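The top view shows the rack at left (corners near (132,183), (286,213), (256,342), (99,309)) with the done loaf at (240,272). The pan is at right, with the roll at (358,212) and the loaves at (410,242) and (479,229). The scene view confirms the layout.

```bash
cat >> h.py <<'E'
def loaves(c,boxes):
    hsv=cv2.cvtColor(c['color'],cv2.COLOR_RGB2HSV)
    out={}
    for n,(u0,v0,u1,v1,z) in boxes.items():
        m=np.zeros(hsv.shape[:2],bool); s=hsv[v0:v1,u0:u1]
        m[v0:v1,u0:u1]=(s[...,1]>110)&((s[...,0]<25))&(s[...,2]>50)
        m=cv2.morphologyEx(m.astype(np.uint8),cv2.MORPH_CLOSE,np.ones((7,7)))
        k=max(cv2.findContours(m,cv2.RETR_EXTERNAL,cv2.CHAIN_APPROX_NONE)[0],key=cv2.contourArea)[:,0]
        P=np.array([ray(c,u,v,z)[:2] for u,v in k])
        r=cv2.minAreaRect((P*1000).astype(np.float32))
        b=cv2.boxPoints(r); e=b[1]-b[0]; e2=b[2]-b[1]
        if np.hypot(*e2)>np.hypot(*e): e=e2
        out[n]=(np.round(r[0],1),np.round(r[1],1),round(float(np.degrees(np.arctan2(e[1],e[0]))%180),1))
        print(n,*out[n])
    return out
E
python3 - <<'E'
from h import *
import pickle
c=pickle.load(open('top0.pkl','rb'))
loaves(c,dict(done=(215,220,265,325,.045),roll=(338,190,382,235,.02),a=(390,190,430,295,.025),b=(455,180,505,280,.025)))
s=pickle.load(open('scene0.pkl','rb'))
loaves(s,dict(done=(315,250,405,295,.045),roll=(240,225,275,255,.02),a=(228,187,300,228,.025),b=(195,168,270,197,.025)))
for p in[(132,183),(286,213),(256,342),(99,309)]: print('rack',ray(c,*p,.022).round(3))
for p in[(339,165),(511,180),(507,309),(331,296)]: print('pan',ray(c,*p,.018).round(3))
for p in[(288,287),(404,256),(478,374),(341,414)]: print('rackS',ray(s,*p,.022).round(3))
E
```

```text
done [483.6 126.8] [ 45.7 167.8] 167.7
roll [599.6 -99.9] [60.9 60.4] 88.9
a [ 538.9 -196.7] [168.2  46.7] 3.2
b [ 561.  -333.8] [ 46.6 169.7] 159.5
done [478.3 128.8] [ 69.6 168.8] 167.5
roll [ 594.1 -109. ] [100.3  61.4] 72.9
a [ 532.7 -194.5] [173.6  88.7] 3.2
b [ 558.8 -329.2] [ 97.4 169.6] 159.2
rack [0.666 0.342 0.022]
rack [0.6   0.04  0.022]
rack [0.353 0.099 0.022]
rack [0.42  0.395 0.022]
pan [ 0.697 -0.067  0.018]
pan [ 0.66  -0.407  0.018]
pan [ 0.405 -0.377  0.018]
pan [ 0.436 -0.043  0.018]
rackS [0.611 0.068 0.022]
rackS [0.353 0.112 0.022]
rackS [0.432 0.411 0.022]
rackS [0.67  0.356 0.022]
```

Call:
play_rows(
  steps=[
    [85,0.3,0.35,0,0,0,-0.1],
    [85,0.8,0.9,0,0,0,-0.3],
    [85,1.4,1.6,0,0,0,-0.5],
    [85,2.0,2.3,0,0,0,-0.7],
    [85,2.6,3.0,0,0,0,-0.9],
    [85,3.2,3.7,0,0,0,-1.1],
    [85,3.8,4.4,0,0,0,-1.4],
    [85,4.4,5.1,0,0,0,-1.6],
    [85,5.0,5.8,0,0,0,-1.8],
    [85,5.6,6.5,-0.3,0,0,-2.0],
    [85,6.2,7.2,-0.6,0,0,-2.2],
    [85,6.6,7.6,-0.8,0,0,-2.4],
    [85,6.8,7.85,-0.9,0,0,-2.47],
    [85,6.92,7.94,-1,0,0,-2.47],
    [85,6.92,7.94,-1,0,0,-2.47],
    [85,6.92,7.94,-1,0,0,-2.47],
  ],
  force=20,
)

```text
time_s: 1.7
tcp_pos: [0.5382, -0.1987, 0.1952]
eef_rot: [3.14, 0.085, -0.001]
ft_force: [0.0, -0.1, -0.0]
opening: 0.0849
gripper_force: 0.0
```

Run:
```python
from h import *
import workcell,pickle
print([n for n in dir(workcell) if not n.startswith('_')], getattr(workcell,'finger_overhang',None))
c=snap('wrist','w1.png'); pickle.dump(c,open('w1.pkl','wb'))
o=get_obs(); print(o['time_s'],np.round(o['tcp_pos'],4),np.round(o['eef_rot'],3),np.round(o['joint_positions'],2))
print(np.round(c['T'],3),c['vertical_fov'])
```

```text
['MotionError', 'close_job', 'finger_overhang', 'get_obs', 'read_camera'] 0.014
1.75 [ 0.5381 -0.199   0.1955] [ 3.14e+00  8.40e-02 -1.00e-03] [ 0.49  0.48 -0.27  1.71  0.15  0.97 -1.35]
[[ 0.055  0.956  0.289  0.612]
 [-0.998  0.052  0.017 -0.196]
 [ 0.001 -0.289  0.957  0.324]
 [ 0.     0.     0.     1.   ]] 65.38561534460172
```

View pics/w1.png

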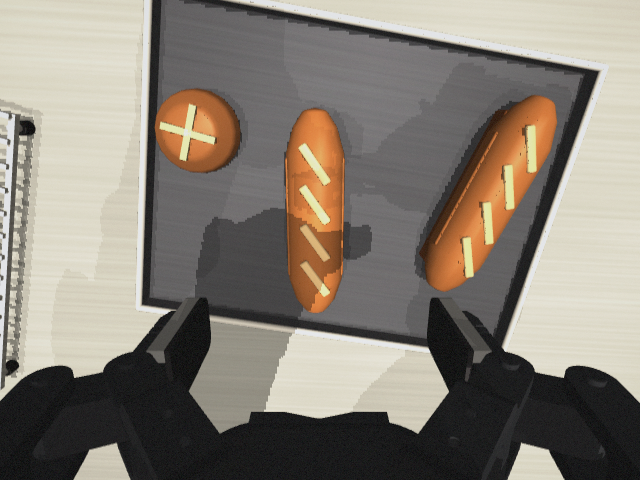

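The wrist view shows loaf_a upright in the picture, about (315,210), centred between the fingers. The roll is at (198,130) and loaf_b at about (490,195).

Run:
```python
from h import *
import pickle
c=pickle.load(open('w1.pkl','rb'))
loaves(c,dict(a=(270,95,365,325,.025),b=(400,85,570,300,.025),roll=(150,80,245,180,.02)))
# mid flank width points of a: rows 180 & 270 edges
for v in(160,210,260):
    print([ray(c,u,v,.035).round(4)[:2] for u in(286,344)])
```

```text
a [ 534.8 -197.5] [172.7  47.1] 3.3
b [ 558.5 -334.4] [ 55.  171.7] 159.7
roll [ 598.4 -101.5] [62.8 66.5] 93.2
[array([ 0.5819, -0.1732]), array([ 0.5844, -0.2173])]
[array([ 0.5429, -0.1743]), array([ 0.5454, -0.2202])]
[array([ 0.5006, -0.1756]), array([ 0.5032, -0.2234])]
```

Call:
play_rows(
  steps=[
    [80,0,0.03,-0.4,0,0,0],
    [75,0,0.03,-1.0,0,0,0],
    [70,0,0.03,-1.6,0,0,0],
    [70,0,0.03,-2.2,0,0,0],
    [70,0,0.03,-2.7,0,0,0],
    [70,0,0.03,-3.1,0,0,0],
    [70,0,0.03,-3.35,0,0,0],
    [66,0,0.03,-3.45,0,0,0],
    [62,0,0.03,-3.45,0,0,0],
    [58,0,0.03,-3.45,0,0,0],
    [54,0,0.03,-3.45,0,0,0],
    [51,0,0.03,-3.45,0,0,0],
    [49,0,0.03,-3.45,0,0,0],
    [47,0,0.03,-3.45,0,0,0],
    [45,0,0.03,-3.45,0,0,0],
    [43,0,0.03,-3.45,0,0,0],
    [40,0,0.03,-3.45,0,0,0],
    [35,0,0.03,-3.45,0,0,0],
    [30,0,0.03,-3.45,0,0,0],
    [30,0,0.03,-3.45,0,0,0],
  ],
  force=20,
)

```text
time_s: 3.75
tcp_pos: [0.539, -0.196, 0.0231]
eef_rot: [3.14, 0.087, 0.001]
ft_force: [-0.8, 0.0, 5.8]
opening: 0.0459
gripper_force: 21.3
```

Call:
play_rows(
  steps=[
    [30,0,0,0.05,0,0,0],
    [30,0,0,0.15,0,0,0],
    [30,0,0,0.35,0,0,0],
    [30,0,0,0.65,0,0,0],
    [30,0,0,1.0,0,0,0],
    [30,0,0,1.4,0,0,0],
    [30,0,0,1.8,0,0,0],
    [30,0,0,2.1,0,0,0],
    [30,0,0,2.3,0,0,0],
    [30,0,0,2.4,0,0,0],
    [30,0,0,2.4,0,0,0],
    [30,0,0,2.4,0,0,0],
  ],
  force=20,
)

```text
time_s: 4.95
tcp_pos: [0.5385, -0.1959, 0.1422]
eef_rot: [-3.14, -0.087, 0.001]
ft_force: [-0.4, -0.3, -2.3]
opening: 0.0458
gripper_force: 21.0
```

Run:
```python
from h import *
c=snap('wrist','w2.png'); s=snap('scene','s2.png')
cv2.imwrite('pics/c2.png',np.hstack([cv2.resize(c['color'],(400,300)),s['color'][80:380,130:530]])[:,:,::-1])
o=get_obs(); print(np.round(o['tcp_pos'],4),np.round(o['eef_rot'],3),o['ft_force'],o['ft_torque'])
```

```text
[ 0.5384 -0.1959  0.142 ] [-3.14e+00 -8.70e-02  2.00e-03] [ 0.22418166  0.56218642 -1.62784027] [-0.02410108  0.04206793 -0.02305543]
```

View pics/c2.png

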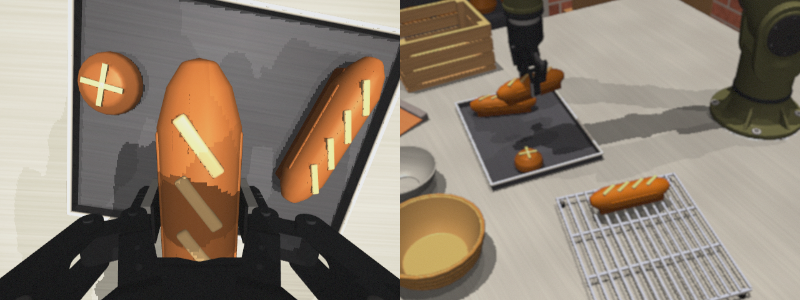

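loaf_a hangs level and square in the fingers, with the pan, roll and loaf_b undisturbed.

Call:
play_rows(
  steps=[
    [30,0,0.1,0,0,0,0],
    [30,0,0.35,0,0,0,-0.1],
    [30,0,0.75,0,0,0,-0.2],
    [30,-0.05,1.25,0,0,0,-0.3],
    [30,-0.1,1.8,0,0,0,-0.5],
    [30,-0.1,2.4,0,0,0,-0.7],
    [30,-0.2,3.0,0,0,0,-0.9],
    [30,-0.2,3.6,0,0,0,-1.1],
    [30,-0.3,4.2,0,0,0,-1.3],
    [30,-0.3,4.8,0,0,0,-1.5],
    [30,-0.4,5.4,0,0,0,-1.7],
    [30,-0.4,6.0,0,0,0,-1.9],
    [30,-0.5,6.6,0,0,0,-2.1],
    [30,-0.5,7.1,0,0,0,-2.3],
    [30,-0.56,7.55,0,0,0,-2.4],
    [30,-0.56,7.9,0,0,0,-2.5],
    [30,-0.56,8.1,0,0,0,-2.58],
    [30,-0.56,8.18,0,0,0,-2.58],
    [30,-0.56,8.18,0,0,0,-2.58],
    [30,-0.56,8.18,0,0,0,-2.58],
  ],
  force=20,
)

```text
time_s: 7.05
tcp_pos: [0.5109, 0.212, 0.1427]
eef_rot: [3.122, -0.339, -0.0]
ft_force: [0.1, 0.4, -1.9]
opening: 0.0456
gripper_force: 21.0
```

Run:
```python
from h import *
c=snap('wrist','w3.png'); t=snap('top','t3.png')
cv2.imwrite('pics/c3.png',np.hstack([cv2.resize(c['color'],(400,300)),cv2.resize(t['color'][150:375,60:360],(400,300))])[:,:,::-1])
o=get_obs(); print(np.round(o['tcp_pos'],4),np.round(o['eef_rot'],3),o['ft_force'],o['gripper_force'])
```

```text
[0.5111 0.2118 0.1428] [ 3.123 -0.34   0.   ] [-0.50376004 -0.32996328 -1.75932033] 21.006426438689232
```

View pics/c3.png

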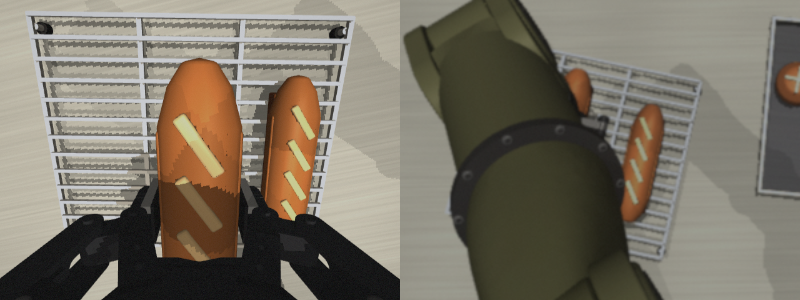

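The wrist view shows loaf_a parallel to loaf_done and clear of it, well inside the rack. Descending.

Call:
play_rows(
  steps=[
    [30,0,0,-0.1,0,0,0],
    [30,0,0,-0.3,0,0,0],
    [30,0,0,-0.6,0,0,0],
    [30,0,0,-0.95,0,0,0],
    [30,0,0,-1.3,0,0,0],
    [30,0,0,-1.55,0,0,0],
    [30,0,0,-1.7,0,0,0],
    [30,0,0,-1.8,0,0,0],
    [30,0,0,-1.84,0,0,0],
    [30,0,0,-1.86,0,0,0],
    [30,0,0,-1.88,0,0,0],
    [30,0,0,-1.88,0,0,0],
    [30,0,0,-1.88,0,0,0],
  ],
  force=20,
)

```text
time_s: 8.45
tcp_pos: [0.5111, 0.2131, 0.0491]
eef_rot: [-3.123, 0.337, -0.001]
ft_force: [-0.7, -0.2, -2.8]
opening: 0.0458
gripper_force: 21.0
```

Call:
play_rows(
  steps=[
    [30,0,0,-0.01,0,0,0],
    [30,0,0,-0.02,0,0,0],
    [30,0,0,-0.03,0,0,0],
    [30,0,0,-0.04,0,0,0],
    [30,0,0,-0.04,0,0,0],
  ],
)

```text
time_s: 8.95
tcp_pos: [0.5108, 0.213, 0.0467]
eef_rot: [3.123, -0.337, -0.0]
ft_force: [-0.0, -0.5, -1.5]
opening: 0.0458
gripper_force: 21.0
```

Call:
play_rows(
  steps=[
    [30,0,0,-0.01,0,0,0],
    [30,0,0,-0.02,0,0,0],
    [30,0,0,-0.03,0,0,0],
    [30,0,0,-0.03,0,0,0],
  ],
)

```text
time_s: 9.35
tcp_pos: [0.5109, 0.213, 0.0452]
eef_rot: [3.123, -0.337, -0.0]
ft_force: [0.5, 0.3, -1.6]
opening: 0.046
gripper_force: 21.0
```

Call:
play_rows(
  steps=[
    [30,0,0,-0.01,0,0,0],
    [30,0,0,-0.02,0,0,0],
    [30,0,0,-0.03,0,0,0],
    [30,0,0,-0.03,0,0,0],
  ],
)

```text
time_s: 9.75
tcp_pos: [0.5109, 0.213, 0.0444]
eef_rot: [-3.123, 0.337, -0.001]
ft_force: [-2.0, -0.1, 7.7]
opening: 0.0459
gripper_force: 22.1
```

Contact with the rack is felt (about 9 N). Easing off slightly and releasing.

Call:
play_rows(
  steps=[
    [30,0,0,0.005,0,0,0],
    [46,0,0,0.01,0,0,0],
    [48,0,0,0.01,0,0,0],
    [50,0,0,0.01,0,0,0],
    [53,0,0,0.01,0,0,0],
    [57,0,0,0.01,0,0,0],
    [62,0,0,0.01,0,0,0],
    [66,0,0,0.01,0,0,0],
    [66,0,0,0.01,0,0,0],
  ],
)

```text
time_s: 10.65
tcp_pos: [0.5109, 0.213, 0.0443]
eef_rot: [-3.123, 0.337, 0.0]
ft_force: [-0.1, 0.6, -0.8]
opening: 0.0659
gripper_force: 0.0
```

Call:
play_rows(
  steps=[
    [66,0,0,0.1,0,0,0],
    [66,0,0,0.3,0,0,0],
    [66,0,0,0.6,0,0,0],
    [66,0,0,1.0,0,0,0],
    [66,0,0,1.5,0,0,0],
    [66,0,0,2.0,0,0,0],
    [66,0,0,2.3,0,0,0],
    [66,0,0,2.4,0,0,0],
  ],
)

```text
time_s: 11.45
tcp_pos: [0.5117, 0.2134, 0.1669]
eef_rot: [-3.121, 0.337, -0.005]
ft_force: [-0.8, 0.2, -0.3]
opening: 0.0658
gripper_force: 0.0
```

Call:
play_rows(
  steps=[
    [70,0,-0.2,0.1,0,0,0],
    [70,0.1,-0.7,0.3,0,0,-0.1],
    [70,0.15,-1.4,0.4,0,0,-0.2],
    [70,0.2,-2.2,0.4,0,0,-0.3],
    [70,0.3,-3.0,0.4,0,0,-0.4],
    [70,0.4,-3.8,0.4,0,0,-0.5],
    [70,0.45,-4.6,0.4,0,0,-0.6],
    [70,0.5,-5.4,0.4,0,0,-0.7],
    [70,0.6,-6.2,0.4,0,0,-0.8],
    [70,0.65,-7.0,0.4,0,0,-0.9],
    [70,0.7,-7.8,0.4,0,0,-1.0],
    [70,0.8,-8.6,0.4,0,0,-1.1],
    [70,0.9,-9.4,0.4,0,0,-1.2],
    [70,0.95,-10.1,0.4,0,0,-1.3],
    [70,0.99,-10.6,0.4,0,0,-1.35],
    [70,0.99,-10.85,0.4,0,0,-1.35],
    [70,0.99,-10.94,0.4,0,0,-1.35],
    [70,0.99,-10.94,0.4,0,0,-1.35],
    [70,0.99,-10.94,0.4,0,0,-1.35],
  ],
)

```text
time_s: 13.35
tcp_pos: [0.5607, -0.3321, 0.1842]
eef_rot: [-3.091, 0.554, 0.0]
ft_force: [0.4, 0.0, -0.5]
opening: 0.0701
gripper_force: 0.0
```

Run:
```python
from h import *
c=snap('wrist','w4.png'); t=snap('top','t4.png')
cv2.imwrite('pics/c4.png',np.hstack([cv2.resize(c['color'],(400,300)),cv2.resize(t['color'][150:375,60:360],(400,300))])[:,:,::-1])
o=get_obs(); print(np.round(o['tcp_pos'],4),np.round(o['eef_rot'],3))
loaves(c,dict(b=(270,70,365,340,.025)))
loaves(t,dict(done=(215,220,265,325,.045),roll=(338,190,382,235,.02),a=(170,200,215,310,.045)))
```

```text
[ 0.5609 -0.3322  0.1845] [-3.092  0.553 -0.   ]
b [ 556.8 -333.2] [ 47.2 173. ] 159.7
done [483.6 126.8] [ 45.7 167.8] 167.7
roll [599.6 -99.9] [60.9 60.4] 88.9
a [510.3 215.1] [ 46.8 166.4] 167.9
```

View pics/c4.png

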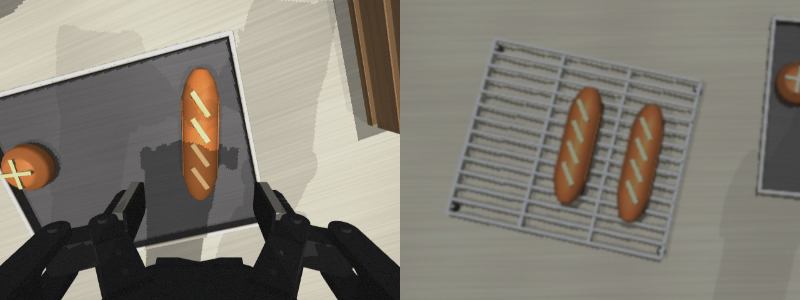

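loaf_a lies parallel on the rack (measured at (510,215) mm, 92 mm from loaf_done, which has not moved). loaf_b is square between the fingers, with the pan's rim a little outside the right finger, so I descend with the fingers narrowed.

Call:
play_rows(
  steps=[
    [66,-0.03,-0.03,-0.4,0,0,0],
    [62,-0.03,-0.03,-1.0,0,0,0],
    [62,-0.03,-0.03,-1.6,0,0,0],
    [62,-0.03,-0.03,-2.1,0,0,0],
    [62,-0.03,-0.03,-2.5,0,0,0],
    [62,-0.03,-0.03,-2.8,0,0,0],
    [62,-0.03,-0.03,-3.05,0,0,0],
    [62,-0.03,-0.03,-3.18,0,0,0],
    [60,-0.03,-0.03,-3.22,0,0,0],
    [57,-0.03,-0.03,-3.22,0,0,0],
    [54,-0.03,-0.03,-3.22,0,0,0],
    [51,-0.03,-0.03,-3.22,0,0,0],
    [49,-0.03,-0.03,-3.22,0,0,0],
    [47,-0.03,-0.03,-3.22,0,0,0],
    [45,-0.03,-0.03,-3.22,0,0,0],
    [43,-0.03,-0.03,-3.22,0,0,0],
    [40,-0.03,-0.03,-3.22,0,0,0],
    [35,-0.03,-0.03,-3.22,0,0,0],
    [30,-0.03,-0.03,-3.22,0,0,0],
    [30,-0.03,-0.03,-3.22,0,0,0],
  ],
  force=20,
)

```text
time_s: 15.45
tcp_pos: [0.5594, -0.3352, 0.0238]
eef_rot: [-3.092, 0.556, -0.001]
ft_force: [0.6, 2.1, 5.9]
opening: 0.0454
gripper_force: 21.7
```

Call:
play_rows(
  steps=[
    [30,0,0,0.05,0,0,0],
    [30,0,0,0.15,0,0,0],
    [30,0,0,0.35,0,0,0],
    [30,0,0,0.65,0,0,0],
    [30,0,0,1.0,0,0,0],
    [30,0,0,1.4,0,0,0],
    [30,0,0,1.8,0,0,0],
    [30,0,0,2.2,0,0,0],
    [30,0,0,2.5,0,0,0],
    [30,0,0,2.6,0,0,0],
    [30,0,0,2.6,0,0,0],
  ],
)

```text
time_s: 16.55
tcp_pos: [0.5592, -0.3358, 0.1548]
eef_rot: [3.091, -0.557, 0.003]
ft_force: [0.5, 0.2, -2.2]
opening: 0.0453
gripper_force: 20.9
```

Call:
play_rows(
  steps=[
    [30,0,0.1,0,0,0,0],
    [30,0,0.4,0,0,0,0],
    [30,-0.05,0.9,0,0,0,0.1],
    [30,-0.1,1.6,0,0,0,0.2],
    [30,-0.1,2.4,0,0,0,0.3],
    [30,-0.15,3.2,0,0,0,0.4],
    [30,-0.2,4.0,0,0,0,0.5],
    [30,-0.25,4.8,0,0,0,0.6],
    [30,-0.3,5.6,0,0,0,0.7],
    [30,-0.3,6.4,0,0,0,0.8],
    [30,-0.35,7.2,0,0,0,0.9],
    [30,-0.4,8.0,0,0,0,1.0],
    [30,-0.45,8.8,0,0,0,1.1],
    [30,-0.5,9.6,0,0,0,1.2],
    [30,-0.55,10.4,0,0,0,1.3],
    [30,-0.58,11.2,0,0,0,1.37],
    [30,-0.62,11.9,0,0,0,1.37],
    [30,-0.62,12.4,0,0,0,1.37],
    [30,-0.62,12.68,0,0,0,1.37],
    [30,-0.62,12.76,0,0,0,1.37],
  ],
)

```text
time_s: 18.55
tcp_pos: [0.5265, 0.3046, 0.1526]
eef_rot: [-3.124, 0.329, 0.002]
ft_force: [0.3, -0.8, -2.0]
opening: 0.046
gripper_force: 21.0
```

Call:
play_rows(
  steps=[
    [30,0,0,0,0,0,0],
    [30,0,0,0,0,0,0],
    [30,0,0,0,0,0,0],
  ],
)

```text
time_s: 18.85
tcp_pos: [0.5283, 0.3007, 0.1533]
eef_rot: [3.122, -0.338, 0.0]
ft_force: [-0.4, 0.8, -1.4]
opening: 0.0455
gripper_force: 21.0
```

Run:
```python
from h import *
c=snap('wrist','w5.png')
o=get_obs(); print(np.round(o['tcp_pos'],4),np.round(o['eef_rot'],3),o['ft_force'])
```

```text
[0.5283 0.301  0.1533] [ 3.123 -0.337  0.   ] [-0.1912389   0.93019406 -2.00959744]
```

View pics/w5.png

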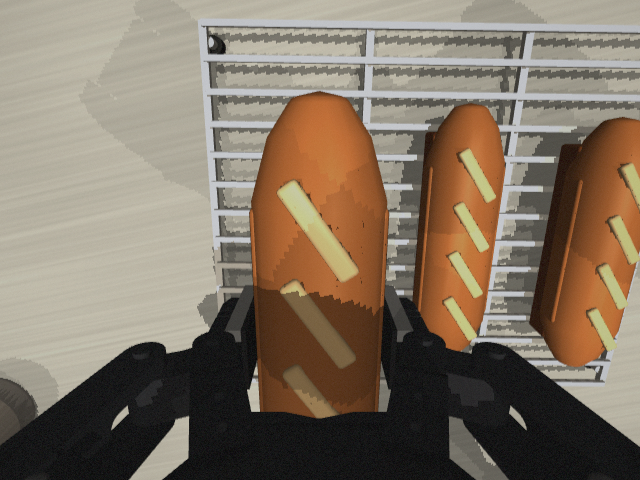

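loaf_b hangs at (320,250) in the picture, parallel to the other two at (470,220) and (600,240), with a clear gap. It is inside the rack's left edge at column 210.

Call:
play_rows(
  steps=[
    [30,0,0,-0.1,0,0,0],
    [30,0,0,-0.3,0,0,0],
    [30,0,0,-0.6,0,0,0],
    [30,0,0,-1.0,0,0,0],
    [30,0,0,-1.4,0,0,0],
    [30,0,0,-1.7,0,0,0],
    [30,0,0,-1.88,0,0,0],
    [30,0,0,-1.97,0,0,0],
    [30,0,0,-2.02,0,0,0],
    [30,0,0,-2.05,0,0,0],
    [30,0,0,-2.07,0,0,0],
    [30,0,0,-2.07,0,0,0],
    [30,0,0,-2.07,0,0,0],
  ],
)

```text
time_s: 20.2
tcp_pos: [0.5281, 0.3026, 0.0502]
eef_rot: [-3.123, 0.334, -0.001]
ft_force: [-0.3, 0.4, -2.2]
opening: 0.0457
gripper_force: 21.0
```

Call:
play_rows(
  steps=[
    [30,0,0,-0.01,0,0,0],
    [30,0,0,-0.02,0,0,0],
    [30,0,0,-0.03,0,0,0],
    [30,0,0,-0.04,0,0,0],
    [30,0,0,-0.04,0,0,0],
  ],
)

```text
time_s: 20.7
tcp_pos: [0.5279, 0.3025, 0.0477]
eef_rot: [3.124, -0.334, -0.0]
ft_force: [0.1, -0.5, -2.4]
opening: 0.0456
gripper_force: 21.0
```

Call:
play_rows(
  steps=[
    [30,0,0,-0.01,0,0,0],
    [30,0,0,-0.02,0,0,0],
    [30,0,0,-0.03,0,0,0],
    [30,0,0,-0.03,0,0,0],
  ],
)

```text
time_s: 21.1
tcp_pos: [0.5278, 0.3025, 0.0462]
eef_rot: [3.124, -0.334, -0.0]
ft_force: [-1.4, 0.2, -2.1]
opening: 0.0458
gripper_force: 21.0
```

Call:
play_rows(
  steps=[
    [30,0,0,-0.01,0,0,0],
    [30,0,0,-0.01,0,0,0],
  ],
)

```text
time_s: 21.3
tcp_pos: [0.5279, 0.3026, 0.0458]
eef_rot: [-3.124, 0.334, -0.0]
ft_force: [-0.3, 0.5, -1.9]
opening: 0.0457
gripper_force: 21.0
```

Call:
play_rows(
  steps=[
    [30,0,0,-0.01,0,0,0],
    [30,0,0,-0.015,0,0,0],
    [30,0,0,-0.015,0,0,0],
  ],
)

```text
time_s: 21.6
tcp_pos: [0.5279, 0.3025, 0.0454]
eef_rot: [-3.124, 0.334, -0.0]
ft_force: [-1.3, -0.9, 3.8]
opening: 0.0457
gripper_force: 21.8
```

Light contact (about 6 N). Releasing, lifting and checking.

Call:
play_rows(
  steps=[
    [46,0,0,0,0,0,0],
    [48,0,0,0,0,0,0],
    [50,0,0,0,0,0,0],
    [53,0,0,0,0,0,0],
    [57,0,0,0,0,0,0],
    [62,0,0,0,0,0,0],
    [66,0,0,0,0,0,0],
    [66,0,0,0,0,0,0],
  ],
)

```text
time_s: 22.4
tcp_pos: [0.5279, 0.3025, 0.045]
eef_rot: [-3.124, 0.334, -0.0]
ft_force: [-0.7, 0.6, -0.1]
opening: 0.0657
gripper_force: 0.0
```

Call:
play_rows(
  steps=[
    [66,0,0,0.1,0,0,0],
    [66,0,0,0.3,0,0,0],
    [66,0,0,0.7,0,0,0],
    [66,0,0,1.2,0,0,0],
    [66,0,0,1.8,0,0,0],
    [66,0,0,2.4,0,0,0],
    [66,0,-0.5,3.0,0,0,0],
    [66,0,-1.1,3.2,0,0,0],
    [66,0,-1.8,3.2,0,0,0],
    [66,0,-2.6,3.2,0,0,0],
    [66,0,-3.4,3.2,0,0,0],
    [66,0,-4.2,3.2,0,0,0],
    [66,0,-5.0,3.2,0,0,0],
    [66,0,-5.8,3.2,0,0,0],
    [66,0,-6.6,3.2,0,0,0],
    [66,0,-7.3,3.2,0,0,0],
    [66,0,-7.8,3.2,0,0,0],
    [66,0,-8.0,3.2,0,0,0],
    [66,0,-8.0,3.2,0,0,0],
    [66,0,-8.0,3.2,0,0,0],
  ],
)

```text
time_s: 24.4
tcp_pos: [0.5281, -0.0958, 0.2053]
eef_rot: [-3.123, 0.332, -0.0]
ft_force: [-0.3, 0.7, -0.1]
opening: 0.0661
gripper_force: 0.0
```

Run:
```python
from h import *
t=snap('top','t6.png'); s=snap('scene','s6.png')
cv2.imwrite('pics/c6.png',np.hstack([t['color'][130:380,60:460],s['color'][190:440,200:600]])[:,:,::-1])
loaves(t,dict(done=(220,220,265,325,.045),a=(173,200,219,310,.045),b=(128,185,173,300,.045)))
```

```text
done [483.5 126.7] [ 45.9 167.8] 167.7
a [510.3 215.1] [ 46.8 166.4] 167.5
b [527.9 304.8] [ 47.7 167.5] 167.7
```

View pics/c6.png

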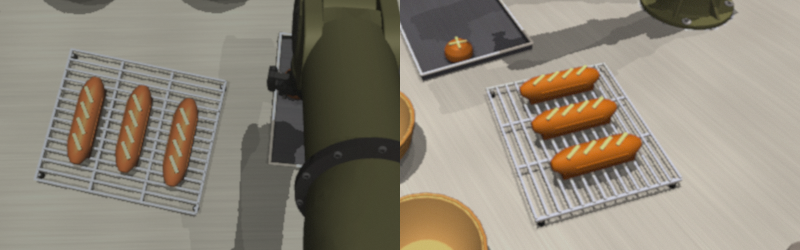

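All three baguettes lie flat and parallel, about 90 mm apart, wholly on the rack. The roll is still on the pan and the robot is clear.

```bash
python3 -c "
from workcell import *
print(close_job())"
```

```text
the job is handed in; nothing more can be done
None
```

Both baguettes now lie flat on the rack, parallel to the third and about 90 mm apart; the third baguette and the roll were left in place, and the job was handed in at about 24.5 s (no verdict was returned).

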